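# Sort the staining bench into its trays

## Task

Tidy the staining bench: stand the two dropper bottles upright in the small tray with two bays, one in each bay; lay the two closed culture dishes flat in the large tray with two bays, one in each bay; and lay the slide box flat in the small tray without a divider. Leave the spirit lamp standing where it is, and let go of everything at the end.

Things in the scene. Friction and masses are not known exactly. Their poses are not given: they have to be found in the camera images.
- bottle1_center (a point): Loose dropper bottle of amber glass with a white collar and a red rubber bulb, upright: body 26 mm in diameter with straight sides up to 37 mm, collar 20 mm in diameter from 41 to 51 mm, bulb 12 mm in diameter, 64 mm tall in all, 25 to 50 g. The point is at its centre, half-way up (32 mm above its underside); z is its upright axis. The two dropper bottles are alike and interchangeable.
- bottle2_center (a point): Loose dropper bottle of amber glass with a white collar and a red rubber bulb, upright: body 26 mm in diameter with straight sides up to 37 mm, collar 20 mm in diameter from 41 to 51 mm, bulb 12 mm in diameter, 64 mm tall in all, 25 to 50 g. The point is at its centre, half-way up (32 mm above its underside); z is its upright axis. The two dropper bottles are alike and interchangeable.
- dish1_center (a point): Loose closed culture dish of clear plastic with dark red medium inside, a flat round disc 55 mm in diameter and 16 mm high, 17 to 35 g, lying flat. The point is at its centre, half-way up (8 mm above its underside); z is its upright axis. The two dishes are alike and interchangeable.
- dish2_center (a point): Loose closed culture dish of clear plastic with dark red medium inside, a flat round disc 55 mm in diameter and 16 mm high, 17 to 35 g, lying flat. The point is at its centre, half-way up (8 mm above its underside); z is its upright axis. The two dishes are alike and interchangeable.
- slide_box_center (a point): Loose dark grey plastic microscope-slide box with a pale panel on top, 35 x 85 x 18 mm (own x, y, z), 42 to 84 g, lying flat; y is its long axis. The point is at its centre, half-way up (9 mm above its underside).
- bottle_tray: Small white tray with one cross wall making two square bays: 64 x 124 mm outside, 14 mm high. The bays are 56 x 56 mm inside, their centres at y = +30 mm and y = -30 mm; the cross wall is as high as the rim. Fixed to the bench; the origin is at the centre of its underside on the bench, x along its short side, y along its long side, z up. Walls and floor are 4 mm thick.
- dish_tray: The largest white tray, shallow, with one cross wall making two square bays: 92 x 180 mm outside, 10 mm high. The bays are 84 x 84 mm inside, their centres at y = +44 mm and y = -44 mm; the cross wall is as high as the rim. Fixed to the bench; the origin is at the centre of its underside on the bench, x along its short side, y along its long side, z up. Walls and floor are 4 mm thick.
- box_tray: Small shallow white tray with no cross wall: 68 x 120 mm outside, 10 mm high, inside 60 x 112 mm. Fixed to the bench; the origin is at the centre of its underside on the bench, x along its short side, y along its long side, z up. Walls and floor are 4 mm thick.
- spirit_lamp_center (a point): Bystander to be left alone: loose unlit spirit lamp, a squat glass flask 64 mm in diameter with a metal collar and a white wick, 66 mm tall, standing among the things to sort. The point is on its axis 33 mm above its underside.

How it is judged:
By the outcome, as a careful person would: the job done as asked, in the order asked, and still so for the second after the job is handed in, with the robot touching nothing.
It also fails if it takes over 134 s, if anything falls off the work surface, if the arm or the gripper's body presses on something with over 40 N, if the wrist force passes 120 N, or if a joint passes its speed limit or range.

## Robot

A 7-joint arm with a two-finger parallel gripper is mounted at the origin on the work surface. World frame = base frame: x ahead of the robot, y to its left, z up, the work surface at z = 0. Lengths are in m, angles in rad, forces in N, time in s.
With the tool pointing down it reaches from about 0.425 to 0.925 m from the base axis. Payload 6.8 kg.
Tool frame: the origin (TCP) lies midway between the tips of the shut fingers; the grasp point (between the pads) lies 19 mm behind it; z points along the fingers, y is the direction in which the jaws open and shut (so a half turn about z gives the same grasp; the last joint's range is limited). The gripper opens to 85 mm and grips with 20 to 120 N. Pads are 22 mm wide; open, the fingers measure 114 mm over their backs; the gripper's body (76 mm by 85 mm) begins 54 mm behind the grasp point. The pads swing forward as they close: fully open they stand 13 mm farther back than shut.
Start: joints at [1.04, 0.477, 0.022, 1.555, -0.011, 1.109, -0.083], TCP at [0.277, -0.616, 0.21] pointing down, gripper open.
Joint ranges: [-2.96, 2.96], [-0.34, 2.1], [-1.41, 1.46], [0.24, 2.44], [-1.37, 4.51], [0.17, 1.92], [-2.96, 2.96]. Speed limits (rad/s): [2.39, 2.39, 3.14, 3.14, 3.14, 3.14, 3.14].

## Interface

Orientations are given as a rotation vector (axis times angle).
In Python, from bench import r gives the robot as it stands. The module is installed in compiled form; this text tells all that it offers.
- The arm moves only by the tool apply_moves, never from a script. Its argument "plan" is a list that holds one entry, the list of rows, each a list of 7 numbers: the turn, a rotation vector about the tool's x, y, z scaled (see below), then the shift along the tool's x, y, z scaled (see below), then the closure, from -1 (fully open) to 1 (shut). In form: [[[wx, wy, wz, tx, ty, tz, grip], ...]]. A call has 1 to 12 rows; each row is the pose to reach, as a shift and turn from the pose commanded when the call began, along the tool's axes at that moment, turning the shorter way round; what a row does not reach only later rows make up. The controller multiplies each number of a shift by 0.4 m and each number of a turn by 180 degrees. A row lasts 1/12 s, in which the tool goes at most 41.7 mm and 7.16 degrees, less where a joint would pass 70% of its speed; a pose out of reach is approached as far as the arm can. A call with a number of a shift or a turn outside -1 to 1 is refused whole. A call with a gripper value outside its range is refused whole. The fingers move at their own pace and stop on an object; "force" is the grip in N (left out, the last holds). Time passes only in rows, so rows that repeat a pose let the fingers close. It gives the time, the measured TCP pose, the force and the opening at its end, in the units of the state.
- r.get_obs(): the state, without advancing time (a new reading comes with each control period).
- r.grab_frame(name): name is "scene" or "top" or "wrist"; returns a dict with "pixels" (420x560x3 uint8, blue, green, red), "fx", "fy", "cx", "cy" (pixels), "k1" (the pictures are not rectified: a ray, as slopes to the right and down, at radius r is drawn at 1 + k1 r^2 times it, then the intrinsics apply), "pose" (4x4, takes a point from camera to world coordinates). Camera axes: x right, y up, looking along -z (the intrinsics and any distortion apply to the point x, -y, -z); pixel columns grow to the right and rows downward; lengths in m; the calibration is good to about 2 mm. A picture is of the moment at which its call begins. There is no depth.
- r.hand_in(): hands the job in, once; it reports no verdict.
The state is a dict: "clock": time; "joints": joint angles; "qvel": joint speeds; "tau": joint torques, N m; "tcp_pos": TCP position; "orientation": TCP orientation; "contact_force": force on the tool from outside, world axes, zero at the start; "moment": the same for the moment, N m; "grip_width": finger opening in m.
Only numpy, scipy, OpenCV 4.12 (cv2) and the standard library are available. Lean on these libraries where they do the work, as an engineer would, in place of code of your own. Each camera call takes 0.05 s, during which the arm holds its last target. There are 200 camera calls.

## Working session

There is one attempt and no reset: what is moved stays moved. The work goes in short steps, Python scripts to look and compute and a tool call to move; the robot and the scene stay as the last step left them, time stands still between calls to the robot, and variables do not carry over. Pictures are saved under pics/ and viewed, on a budget of 14 in all, crops included, one or two more only if the job needs it, and the job is handed in when it is done.

Besides the shell and the picture viewer there is one more tool, called after "Emit:" by a JSON object that holds its "fn" and its "kwargs". apply_moves: Moves the arm, as the interface text tells. Its arguments: {"type":"object","properties":{"plan":{"type":"array","items":{"type":"array","items":{"type":"array","items":{"type":"number","minimum":-1,"maximum":1}}}},"force":{"type":"number"}},"required":["plan"]}

```bash
mkdir -p pics
cat > h.py <<'E'
import numpy as np, cv2, pickle
from bench import r
def grab(n,f):
    d=r.grab_frame(n); d={k:(np.array(v) if k in('pixels','pose') else v) for k,v in d.items()}
    cv2.imwrite('pics/%s.png'%f,d['pixels']); pickle.dump(d,open('pics/%s.pkl'%f,'wb')); return d
def load(f): return pickle.load(open('pics/%s.pkl'%f,'rb'))
def cal(d):
    K=np.array([[d['fx'],0,d['cx']],[0,d['fy'],d['cy']],[0,0,1.]]); return K,np.array([d['k1'],0,0,0.])
def pix2w(d,uv,z):
    K,D=cal(d); uv=np.array(uv,float).reshape(-1,1,2)
    s=cv2.undistortPoints(uv,K,D,None,None,None).reshape(-1,2) if False else cv2.undistortPoints(uv,K,D).reshape(-1,2)
    ray=np.c_[s[:,0],-s[:,1],-np.ones(len(s))]@d['pose'][:3,:3].T; o=d['pose'][:3,3]
    t=(z-o[2])/ray[:,2]; return o+ray*t[:,None]
def w2pix(d,P):
    K,D=cal(d); P=np.atleast_2d(P); c=(P-d['pose'][:3,3])@d['pose'][:3,:3]
    c=c*[1,-1,-1]; return cv2.projectPoints(c.reshape(-1,1,3),np.zeros(3),np.zeros(3),K,D)[0].reshape(-1,2)
E
python3 - <<'E'
from h import *
o=r.get_obs(); print({k:np.round(v,4) for k,v in o.items()})
for n in('scene','top'):
    d=grab(n,n+'0'); print(n,d['fx'],d['k1'],np.round(d['pose'],3))
E
```

```text
{'clock': np.float64(0.0), 'joints': array([ 1.0399,  0.4778,  0.0223,  1.5565, -0.0115,  1.1093, -0.0831]), 'qvel': array([ 0.0025,  0.0009, -0.001 ,  0.001 ,  0.0019,  0.0001, -0.0016]), 'tau': array([-1.00000e-03, -5.96453e+01,  1.60770e+00, -2.81203e+01,
        1.24000e-02,  9.40000e-03,  0.00000e+00]), 'tcp_pos': array([ 0.2767, -0.615 ,  0.209 ]), 'orientation': array([-3.0699e+00, -6.5890e-01,  8.0000e-04]), 'contact_force': array([ 0.1065, -0.4094, -0.056 ]), 'moment': array([-0.0314,  0.0321,  0.0442]), 'grip_width': np.float64(0.0856)}
scene 543.9073067732994 0.01643914505038765 [[-0.397 -0.623  0.674  1.316]
 [ 0.918 -0.261  0.299  0.371]
 [-0.011  0.738  0.675  0.881]
 [ 0.     0.     0.     1.   ]]
top 528.0091925669831 -0.21068285319829508 [[-0.007  0.993 -0.117  0.374]
 [-1.    -0.004  0.022  0.018]
 [ 0.021  0.117  0.993  1.226]
 [ 0.     0.     0.     1.   ]]
```

View pics/top0.png

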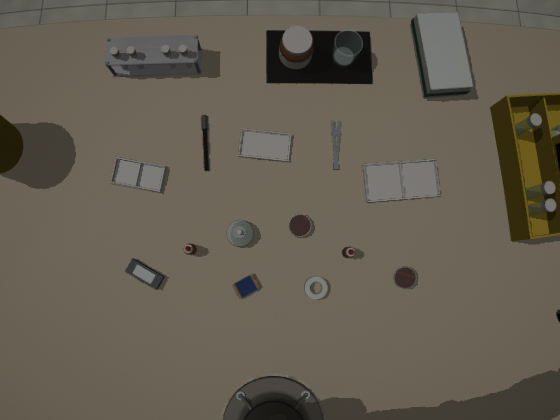

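View pics/scene0.png

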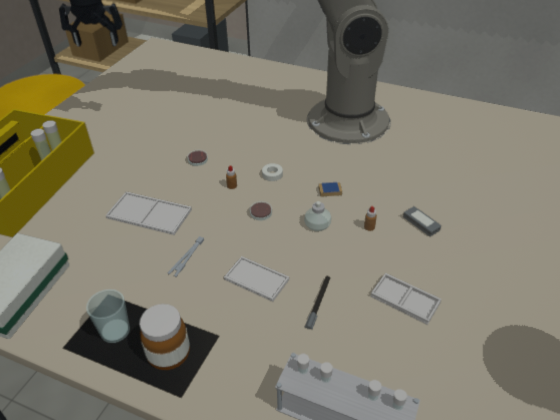

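Top view: bottles about (189,248), (348,252); dishes (300,226), (405,278); slide box (146,273); lamp (240,233); bottle tray (140,176), box tray (266,146), dish tray (401,181). The scene view agrees. Next I'll measure these precisely.

Run:
```python
from h import *
d=load('top0'); im=d['pixels']
c=cv2.resize(im[120:310,105:450],None,fx=2.3,fy=2.3,interpolation=cv2.INTER_CUBIC)
cv2.imwrite('pics/crop0.png',cv2.convertScaleAbs(c,alpha=1.6))
for n,uv,z in [('b1',(189,248),.04),('b2',(348,252),.04),('d1',(300,226),.016),('d2',(405,278),.016),('box',(146,273),.018),('lamp',(240,233),.04),('bt',(140,176),.014),('xt',(266,146),.01),('dt',(401,181),.01)]:
    p=pix2w(d,uv,z)[0]; print(n,np.round(p,3),round(np.hypot(p[0],p[1]),3))
# tray segmentation: bright outline
g=cv2.cvtColor(im,cv2.COLOR_BGR2GRAY)
for n,(x0,y0,x1,y1),z in [('bt',(105,150,175,200),.012),('xt',(232,122,300,170),.009),('dt',(355,152,447,208),.009),('box',(120,252,172,296),.016)]:
    s=im[y0:y1,x0:x1].astype(int); bg=np.median(s.reshape(-1,3),axis=0)
    K=cv2.cvtColor(s.astype(np.uint8),cv2.COLOR_BGR2HSV)
    bgp=np.median(im[290:330,150:220].reshape(-1,3),axis=0)
    sat=s[:,:,2]-s[:,:,0]; m=(sat<(bgp[2]-bgp[0])*0.55).astype(np.uint8)
    k,l,st,ce=cv2.connectedComponentsWithStats(m); i=1+np.argmax(st[1:,4])
    pts=np.argwhere(l==i)[:,::-1]+[x0,y0]; w=pix2w(d,pts,z)[:,:2]
    (cc,wh,a)=cv2.minAreaRect((w*1000).astype(np.float32)); print(n,np.round(cc,1),np.round(wh,1),round(a,1),st[i,4])
```

```text
b1 [0.412 0.186 0.04 ] 0.452
b2 [ 0.401 -0.173  0.04 ] 0.436
d1 [ 0.462 -0.066  0.016] 0.467
d2 [ 0.339 -0.31   0.016] 0.459
box [0.355 0.288 0.018] 0.457
lamp [0.445 0.071 0.04 ] 0.451
bt [0.581 0.307 0.014] 0.658
xt [0.652 0.011 0.01 ] 0.652
dt [ 0.568 -0.309  0.01 ] 0.646
bt [585.8 313.2] [127.6  65.5] 79.0 1441
xt [654.6  14.1] [120.9  70.2] 83.5 1481
dt [ 570.1 -310.8] [ 93.7 182.7] 4.5 2878
box [353.7 292.1] [88.8 38.6] 60.3 625
```

View pics/crop0.png

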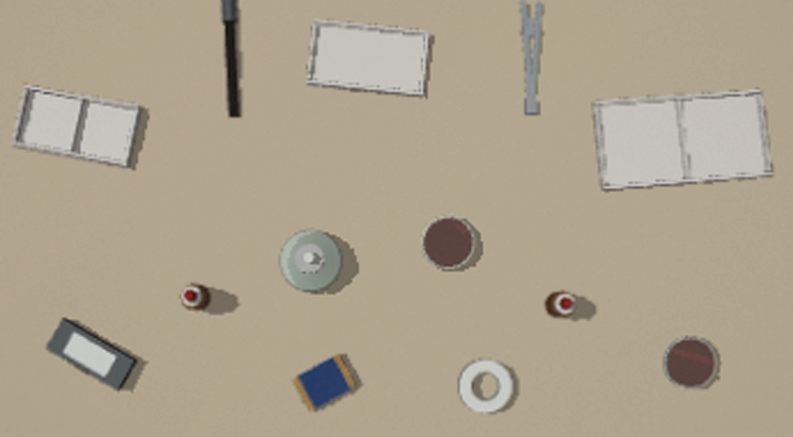

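```bash
cat >> h.py <<'E'
from scipy.spatial.transform import Rotation as Ro
def go(x,y,z,jaw=None):
    """numbers for a target TCP (m), jaw direction angle in world deg, tool straight down; taken from measured pose"""
    o=r.get_obs(); R=Ro.from_rotvec(o['orientation']); p=o['tcp_pos']
    a=np.degrees(np.arctan2(*R.as_matrix()[1::-1,1]))
    if jaw is None: t=a
    else: t=a+((jaw-a+90)%180-90)
    T=np.radians(t); yv=np.array([np.cos(T),np.sin(T),0]); zv=np.array([0,0,-1.]); M=np.c_[np.cross(yv,zv),yv,zv]
    w=(R.inv()*Ro.from_matrix(M)).as_rotvec()/np.pi; s=R.inv().apply(np.array([x,y,z])-p)/.4
    print('t=%.2f'%o['clock'],'p',np.round(p,4),'jaw %.1f->%.1f'%(a,t),'grip %.4f'%o['grip_width'],'F',np.round(o['contact_force'],1))
    print('  w',np.round(w,4),'s',np.round(s,4))
E
python3 - <<'E'
from h import *
import itertools
def cen(f,box,fn,z):
    d=load(f); x0,y0,x1,y1=box; s=d['pixels'][y0:y1,x0:x1].astype(int); m=fn(s).astype(np.uint8)
    k,l,st,ce=cv2.connectedComponentsWithStats(m); i=1+np.argmax(st[1:,4]); uv=ce[i]+[x0,y0]
    print(f,np.round(uv,1),st[i,4],np.round(pix2w(d,uv,z)[0],4))
red=lambda s:(s[...,2]>1.8*s[...,1])&(s[...,2]>2*s[...,0])&(s[...,2]>90)
med=lambda s:s.sum(-1)<270
for b in [(180,238,200,260),(338,242,358,262)]: cen('top0',b,red,.06)
for b in [(222,160,242,192),(360,202,382,234)]: cen('scene0',b,red,.058)
for b in [(285,212,318,242),(390,264,420,292)]: cen('top0',b,lambda s:s[...,1]<0.75*s[...,2]-0*1,.013)
for b in [(245,198,278,224),(182,146,212,168)]: cen('scene0',b,lambda s:s[...,1]<0.75*s[...,2],.013)
c=np.array([.5858,.3132]);u=np.array([np.cos(np.radians(79)),np.sin(np.radians(79))]); print(c+.03*u,c-.03*u)
c=np.array([.5701,-.3108]);u=np.array([np.cos(np.radians(94.5)),np.sin(np.radians(94.5))]); print(c+.044*u,c-.044*u)
go(.401,-.173,.15,-30)
E
```

```text
top0 [187. 248.] 1 [0.4114 0.1872 0.06  ]
top0 [351. 251.] 1 [ 0.4026 -0.1762  0.06  ]
scene0 [230.  168.3] 13 [ 0.4017 -0.1741  0.058 ]
scene0 [371.6 209.1] 15 [0.4112 0.1882 0.058 ]
top0 [302.9 222. ] 82 [ 0.4718 -0.0733  0.013 ]
top0 [405.4 277.2] 188 [ 0.3408 -0.3116  0.013 ]
scene0 [267. 208.] 1 [ 0.454  -0.0518  0.013 ]
scene0 [202.1 155.6] 17 [ 0.3316 -0.2981  0.013 ]
[0.59152427 0.34264882] [0.58007573 0.28375118]
[ 0.5666478  -0.26693564] [ 0.5735522  -0.35466436]
t=0.10 p [ 0.2767 -0.615   0.2091] jaw -65.8->-30.0 grip 0.0856 F [0.2 0.1 0.4]
  w [-5.000e-04 -1.000e-04 -1.987e-01] s [ 0.7368 -0.88    0.1491]
```

Emit:
{"fn": "apply_moves", "kwargs": {"plan": [[[0,0,-0.2,0.74,-0.88,0.15,-1],[0,0,-0.2,0.74,-0.88,0.15,-1],[0,0,-0.2,0.74,-0.88,0.15,-1],[0,0,-0.2,0.74,-0.88,0.15,-1],[0,0,-0.2,0.74,-0.88,0.15,-1],[0,0,-0.2,0.74,-0.88,0.15,-1],[0,0,-0.2,0.74,-0.88,0.15,-1],[0,0,-0.2,0.74,-0.88,0.15,-1],[0,0,-0.2,0.74,-0.88,0.15,-1],[0,0,-0.2,0.74,-0.88,0.15,-1],[0,0,-0.2,0.74,-0.88,0.15,-1],[0,0,-0.2,0.74,-0.88,0.15,-1]]], "force": 30}}

```text
clock: 1.1
tcp_pos: [0.4036, -0.166, 0.1494]
orientation: [-2.708, -1.587, -0.002]
contact_force: [-0.7, 0.3, -0.4]
grip_width: 0.0856
```

Run:
```python
from h import *
go(.402,-.175,.15,-30); go(.402,-.175,.011,-30)
```

```text
t=1.10 p [ 0.4036 -0.166   0.1494] jaw -29.3->-30.0 grip 0.0856 F [-0.7  0.3 -0.4]
  w [-0.0005 -0.0007  0.0041] s [-0.0215  0.0075 -0.0016]
t=1.10 p [ 0.4036 -0.166   0.1494] jaw -29.3->-30.0 grip 0.0856 F [-0.7  0.3 -0.4]
  w [-0.0005 -0.0007  0.0041] s [-0.0222  0.008   0.3459]
```

Emit:
{"fn": "apply_moves", "kwargs": {"plan": [[[0,0,0,0,0,0.1,-1],[0,0,0,0,0,0.1,-1],[0,0,0,0,0,0.1,-1],[0,0,0,0,0,0.1,-1]]]}}

```text
clock: 1.43
tcp_pos: [0.4024, -0.1737, 0.1106]
orientation: [-2.718, -1.575, 0.0]
contact_force: [-0.3, -0.2, 0.6]
grip_width: 0.0852
```

Run:
```python
from h import *
d=grab('wrist','w1')
go(.402,-.175,.011,-30)
for z in (0,.064): print(w2pix(d,[.402,-.175,z]))
```

```text
t=1.48 p [ 0.4029 -0.1739  0.1111] jaw -29.8->-30.0 grip 0.0856 F [ 0.1 -0.3  0.1]
  w [ 0.0004 -0.      0.0008] s [-0.0035 -0.001   0.2503]
[[280.87095518 201.74439242]]
[[281.04018469 228.77252593]]
```

View pics/w1.png

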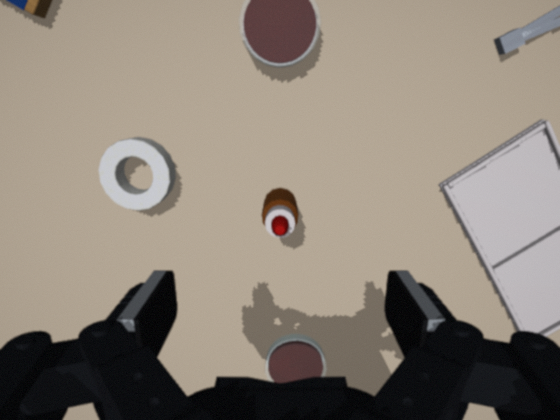

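The wrist view shows the bulb at (280,226), predicted (281,229), so the measurement holds and the earlier offset was only lag. Descending and gripping.

Emit:
{"fn": "apply_moves", "kwargs": {"plan": [[[0,0,0,0,0,0.1,-1],[0,0,0,0,0,0.18,-1],[0,0,0,0,0,0.25,-1],[0,0,0,0,0,0.25,-1],[0,0,0,0,0,0.25,-1],[0,0,0,0,0,0.25,1],[0,0,0,0,0,0.25,1],[0,0,0,0,0,0.25,1],[0,0,0,0,0,0.25,1],[0,0,0,0,0,0.25,1],[0,0,0,0,0,0.25,1],[0,0,0,0,0,0.25,1]]], "force": 30}}

```text
clock: 2.48
tcp_pos: [0.4031, -0.1733, 0.0109]
orientation: [2.717, 1.575, 0.001]
contact_force: [-2.2, 0.3, 9.5]
grip_width: 0.0238
```

Emit:
{"fn": "apply_moves", "kwargs": {"plan": [[[0,0,0,0,0,0,1],[0,0,0,0,0,0,1],[0,0,0,0,0,0,1],[0,0,0,0,0,-0.1,1],[0,0,0,0,0,-0.2,1],[0,0,0,0,0,-0.35,1],[0,0,0,0,0,-0.35,1],[0,0,0,0,0,-0.35,1],[0,0,0,0,0,-0.35,1]]]}}

```text
clock: 3.23
tcp_pos: [0.403, -0.1735, 0.151]
orientation: [2.716, 1.574, 0.002]
contact_force: [0.2, -0.8, -1.5]
grip_width: 0.0235
```

Run:
```python
from h import *
go(.580,.284,.15,-11)
```

```text
t=3.23 p [ 0.403  -0.1735  0.151 ] jaw -29.8->-11.0 grip 0.0235 F [ 0.2 -0.8 -1.5]
  w [ 0.0009  0.0002 -0.1044] s [ 1.2124 -0.1845  0.0019]
```

Emit:
{"fn": "apply_moves", "kwargs": {"plan": [[[0,0,-0.05,0.1,-0.02,0,1],[0,0,-0.05,0.6,-0.09,0,1],[0,0,-0.05,0.6,-0.09,0,1],[0,0,-0.05,0.6,-0.09,0,1],[0,0,-0.05,0.6,-0.09,0,1],[0,0,-0.05,0.6,-0.09,0,1],[0,0,-0.05,0.6,-0.09,0,1],[0,0,-0.05,0.6,-0.09,0,1],[0,0,-0.05,0.6,-0.09,0,1],[0,0,-0.05,0.6,-0.09,0,1]]]}}

```text
clock: 4.07
tcp_pos: [0.4892, 0.0513, 0.1488]
orientation: [-2.587, -1.782, 0.004]
contact_force: [0.3, -0.2, -0.4]
grip_width: 0.0231
```

Run:
```python
from h import *
go(.580,.284,.1,-11)
```

```text
t=4.07 p [0.4892 0.0513 0.1488] jaw -20.9->-11.0 grip 0.0231 F [ 0.3 -0.2 -0.4]
  w [-0.0007  0.0006 -0.0549] s [0.6247 0.0048 0.1208]
```

Emit:
{"fn": "apply_moves", "kwargs": {"plan": [[[0,0,-0.055,0.625,0.005,0.05,1],[0,0,-0.055,0.625,0.005,0.05,1],[0,0,-0.055,0.625,0.005,0.05,1],[0,0,-0.055,0.625,0.005,0.05,1],[0,0,-0.055,0.625,0.005,0.05,1],[0,0,-0.055,0.625,0.005,0.05,1],[0,0,-0.055,0.625,0.005,0.05,1],[0,0,-0.055,0.625,0.005,0.12,1],[0,0,-0.055,0.625,0.005,0.12,1],[0,0,-0.055,0.625,0.005,0.12,1],[0,0,-0.055,0.625,0.005,0.12,1]]]}}

```text
clock: 4.98
tcp_pos: [0.5813, 0.2843, 0.1023]
orientation: [2.424, 1.998, -0.001]
contact_force: [-0.3, 0.6, -0.5]
grip_width: 0.0234
```

Run:
```python
from h import *
d=grab('wrist','w2')
go(.580,.284,.016,-11)
# tray outline
import numpy as np
a=np.radians(79);u=np.array([np.cos(a),np.sin(a)]);v=np.array([u[1],-u[0]]);c=np.array([.5858,.3132])
P=[np.r_[c+i*.062*u+j*.032*v,.014] for i,j in((1,1),(1,-1),(-1,-1),(-1,1))]+[np.r_[c+j*.032*v,.014] for j in(1,-1)]
q=w2pix(d,np.array(P)).astype(np.int32); im=d['pixels'].copy(); cv2.polylines(im,[q[:4]],True,(0,255,0),1); cv2.line(im,tuple(map(int,q[4])),tuple(map(int,q[5])),(0,255,0),1)
cv2.imwrite('pics/w2o.png',im)
```

```text
t=5.03 p [0.5817 0.2848 0.103 ] jaw -11.0->-11.0 grip 0.0236 F [-0.7  1.4 -0.4]
  w [0.0003 0.     0.0001] s [-0.0028 -0.0039  0.2174]
```

View pics/w2o.png

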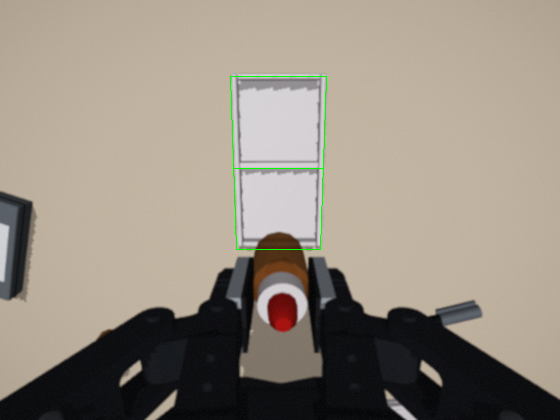

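The tray overlay matches the picture within about 3 px (2 mm), and the bottle sits upright in the jaws. Lowering and releasing.

Emit:
{"fn": "apply_moves", "kwargs": {"plan": [[[0,0,0,0,0,0.08,1],[0,0,0,0,0,0.16,1],[0,0,0,0,0,0.2,1],[0,0,0,0,0,0.217,1],[0,0,0,0,0,0.217,1],[0,0,0,0,0,0.217,1],[0,0,0,0,0,0.217,-1],[0,0,0,0,0,0.217,-1],[0,0,0,0,0,0.217,-1],[0,0,0,0,0,0.217,-1],[0,0,0,0,0,0.217,-1],[0,0,0,0,0,0.217,-1]]]}}

```text
clock: 6.03
tcp_pos: [0.5811, 0.2861, 0.0153]
orientation: [2.422, 2.001, 0.0]
contact_force: [0.7, -0.2, -0.5]
grip_width: 0.0852
```

Emit:
{"fn": "apply_moves", "kwargs": {"plan": [[[0,0,0,0,0,0,-1],[0,0,0,0,0,0,-1],[0,0,0,0,0,-0.06,-1],[0,0,0,0,0,-0.15,-1],[0,0,0,0,0,-0.35,-1],[0,0,0,0,0,-0.35,-1],[0,0,0,0,0,-0.35,-1],[0,0,0,0,0,-0.35,-1]]]}}

```text
clock: 6.7
tcp_pos: [0.5825, 0.2872, 0.1582]
orientation: [2.421, 2.0, 0.009]
contact_force: [-0.3, 0.1, -1.3]
grip_width: 0.0851
```

Run:
```python
from h import *
go(.411,.188,.11,-11)
```

```text
t=6.70 p [0.5825 0.2872 0.1582] jaw -10.9->-11.0 grip 0.0851 F [-0.3  0.1 -1.3]
  w [ 0.0014 -0.0011  0.0006] s [-0.325  -0.3748  0.1178]
```

Emit:
{"fn": "apply_moves", "kwargs": {"plan": [[[0,0,0,-0.325,-0.375,0,-1],[0,0,0,-0.325,-0.375,0,-1],[0,0,0,-0.325,-0.375,0,-1],[0,0,0,-0.325,-0.375,0,-1],[0,0,0,-0.325,-0.375,0.12,-1],[0,0,0,-0.325,-0.375,0.12,-1],[0,0,0,-0.325,-0.375,0.12,-1],[0,0,0,-0.325,-0.375,0.12,-1],[0,0,0,-0.325,-0.375,0.12,-1]]]}}

```text
clock: 7.45
tcp_pos: [0.4104, 0.1878, 0.1077]
orientation: [-2.422, -2.001, -0.002]
contact_force: [0.4, 0.3, 0.4]
grip_width: 0.0853
```

Run:
```python
from h import *
go(.411,.188,.011,-11)
```

```text
t=7.45 p [0.4104 0.1878 0.1077] jaw -10.9->-11.0 grip 0.0853 F [0.4 0.3 0.4]
  w [ 0.0002 -0.0004  0.0007] s [0.0005 0.0013 0.2417]
```

Emit:
{"fn": "apply_moves", "kwargs": {"plan": [[[0,0,0,0,0,0.1,-1],[0,0,0,0,0,0.18,-1],[0,0,0,0,0,0.24,-1],[0,0,0,0,0,0.24,-1],[0,0,0,0,0,0.24,-1],[0,0,0,0,0,0.24,1],[0,0,0,0,0,0.24,1],[0,0,0,0,0,0.24,1],[0,0,0,0,0,0.24,1],[0,0,0,0,0,0.24,1],[0,0,0,0,0,0.24,1],[0,0,0,0,0,0.24,1]]]}}

```text
clock: 8.45
tcp_pos: [0.41, 0.187, 0.012]
orientation: [2.422, 2.0, 0.002]
contact_force: [-0.0, -0.6, 7.3]
grip_width: 0.0236
```

Emit:
{"fn": "apply_moves", "kwargs": {"plan": [[[0,0,0,0,0,0,1],[0,0,0,0,0,0,1],[0,0,0,0,0,0,1],[0,0,0,0,0,-0.1,1],[0,0,0,0,0,-0.2,1],[0,0,0,0,0,-0.35,1],[0,0,0,0,0,-0.35,1],[0,0,0,0,0,-0.35,1],[0,0,0,0,0,-0.35,1]]]}}

```text
clock: 9.2
tcp_pos: [0.4098, 0.1867, 0.1521]
orientation: [2.421, 1.999, 0.004]
contact_force: [0.3, -0.5, -0.7]
grip_width: 0.0229
```

Run:
```python
from h import *
go(.592,.345,.15,-11)
```

```text
t=9.20 p [0.4098 0.1867 0.1521] jaw -10.9->-11.0 grip 0.0229 F [ 0.3 -0.5 -0.7]
  w [ 0.0008 -0.0003  0.0005] s [0.4748 0.3723 0.0067]
```

Emit:
{"fn": "apply_moves", "kwargs": {"plan": [[[0,0,0,0.1,0.08,0,1],[0,0,0,0.475,0.372,0,1],[0,0,0,0.475,0.372,0,1],[0,0,0,0.475,0.372,0,1],[0,0,0,0.475,0.372,0,1],[0,0,0,0.475,0.372,0,1],[0,0,0,0.475,0.372,0,1],[0,0,0,0.475,0.372,0.05,1],[0,0,0,0.475,0.372,0.12,1],[0,0,0,0.475,0.372,0.12,1],[0,0,0,0.475,0.372,0.12,1],[0,0,0,0.475,0.372,0.12,1]]]}}

```text
clock: 10.2
tcp_pos: [0.5908, 0.3452, 0.1031]
orientation: [-2.422, -2.001, 0.002]
contact_force: [-0.2, 0.5, -0.5]
grip_width: 0.0232
```

Run:
```python
from h import *
go(.592,.345,.016,-11)
```

```text
t=10.20 p [0.5908 0.3452 0.1031] jaw -10.9->-11.0 grip 0.0232 F [-0.2  0.5 -0.5]
  w [-0.0003  0.0002  0.0008] s [2.000e-04 3.300e-03 2.177e-01]
```

Emit:
{"fn": "apply_moves", "kwargs": {"plan": [[[0,0,0,0,0,0.08,1],[0,0,0,0,0,0.16,1],[0,0,0,0,0,0.2,1],[0,0,0,0,0,0.217,1],[0,0,0,0,0,0.217,1],[0,0,0,0,0,0.217,1],[0,0,0,0,0,0.217,-1],[0,0,0,0,0,0.217,-1],[0,0,0,0,0,0.217,-1],[0,0,0,0,0,0.217,-1],[0,0,0,0,0,0.217,-1],[0,0,0,0,0,0.217,-1]]]}}

```text
clock: 11.2
tcp_pos: [0.5912, 0.3452, 0.0165]
orientation: [2.422, 2.001, 0.0]
contact_force: [-0.2, 0.2, 0.5]
grip_width: 0.0853
```

Emit:
{"fn": "apply_moves", "kwargs": {"plan": [[[0,0,0,0,0,0,-1],[0,0,0,0,0,0,-1],[0,0,0,0,0,-0.06,-1],[0,0,0,0,0,-0.15,-1],[0,0,0,0,0,-0.35,-1],[0,0,0,0,0,-0.35,-1],[0,0,0,0,0,-0.35,-1],[0,0,0,0,0,-0.35,-1]]]}}

```text
clock: 11.87
tcp_pos: [0.5925, 0.3466, 0.1597]
orientation: [2.421, 2.0, 0.009]
contact_force: [0.3, -0.1, -1.2]
grip_width: 0.0855
```

Run:
```python
from h import *
go(.464,-.065,.15,-20)
d=grab('top','top1'); c=cv2.resize(d['pixels'][140:300,90:290],None,fx=4,fy=3.7,interpolation=cv2.INTER_CUBIC)
cv2.imwrite('pics/t1c.png',cv2.convertScaleAbs(c,alpha=1.5))
```

```text
t=11.87 p [0.5925 0.3466 0.1597] jaw -10.9->-20.0 grip 0.0855 F [ 0.3 -0.1 -1.2]
  w [ 0.0013 -0.0014  0.0507] s [-1.0712 -0.1214  0.0194]
```

View pics/t1c.png

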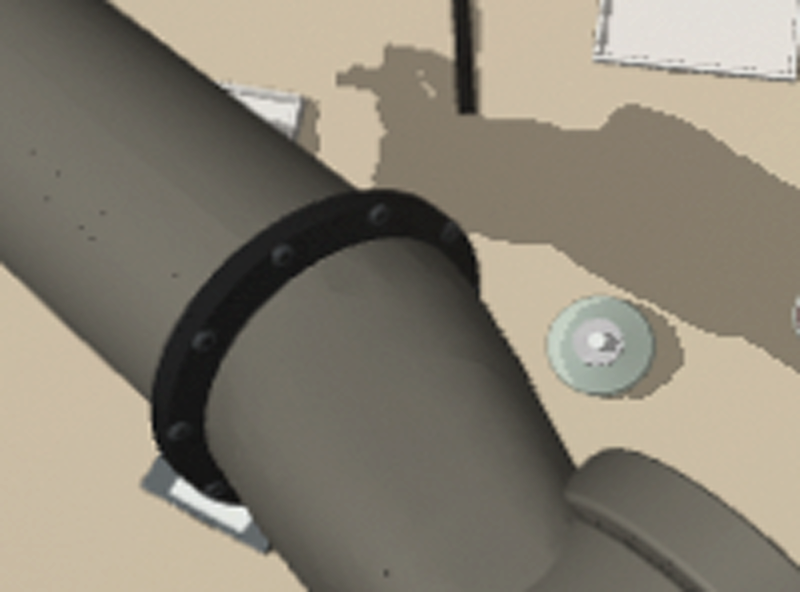

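The arm hides the bottle tray in this view (lamp untouched at (600,345) in the crop), so I'll check it later. Moving to dish 1.

Emit:
{"fn": "apply_moves", "kwargs": {"plan": [[[0,0,0.16,-0.95,-0.11,0,-1],[0,0,0.16,-0.95,-0.11,0,-1],[0,0,0.16,-0.95,-0.11,0,-1],[0,0,0.16,-0.95,-0.11,0,-1],[0,0,0.16,-0.95,-0.11,0,-1],[0,0,0.16,-0.95,-0.11,0,-1],[0,0,0.16,-0.95,-0.11,0,-1],[0,0,0.16,-0.95,-0.11,0,-1],[0,0,0.16,-0.95,-0.11,0,-1],[0,0,0.16,-0.95,-0.11,0,-1],[0,0,0.16,-0.95,-0.11,0,-1],[0,0,0.16,-0.95,-0.11,0,-1]]]}}

```text
clock: 12.92
tcp_pos: [0.4754, -0.0198, 0.1553]
orientation: [-2.843, -1.333, 0.003]
contact_force: [1.2, -0.1, 0.8]
grip_width: 0.0854
```

Run:
```python
from h import *
go(.464,-.065,.1,-40.5)
```

```text
t=12.92 p [ 0.4754 -0.0198  0.1553] jaw -39.8->-40.5 grip 0.0854 F [ 1.2 -0.1  0.8]
  w [-0.0006  0.0003  0.0041] s [-0.1049  0.0506  0.1384]
```

Emit:
{"fn": "apply_moves", "kwargs": {"plan": [[[0,0,0,-0.105,0.05,0.05,-1],[0,0,0,-0.105,0.05,0.14,-1],[0,0,0,-0.105,0.05,0.14,-1],[0,0,0,-0.105,0.05,0.14,-1],[0,0,0,-0.105,0.05,0.14,-1],[0,0,0,-0.105,0.05,0.14,-1]]]}}

```text
clock: 13.42
tcp_pos: [0.4666, -0.0627, 0.1018]
orientation: [2.841, 1.34, 0.004]
contact_force: [0.4, 0.0, 0.2]
grip_width: 0.0856
```

Run:
```python
from h import *
go(.464,-.065,0.0,-40.5)
d=grab('wrist','w3'); s=d['pixels'].astype(int)
print(w2pix(d,[[.464,-.065,.013]]))
m=((s[...,1]<0.75*s[...,2])&(s[...,2]>50)).astype(np.uint8)
k,l,st,ce=cv2.connectedComponentsWithStats(m)
for i in range(1,k):
    if st[i,4]>300: print(st[i],ce[i],pix2w(d,ce[i],.013))
```

```text
t=13.42 p [ 0.4666 -0.0627  0.1018] jaw -39.5->-40.5 grip 0.0856 F [0.4 0.  0.2]
  w [ 0.0005 -0.0007  0.0055] s [-0.0091 -0.0017  0.2546]
[[279.69875331 212.47827307]]
[ 248  180   64   62 3119] [279.48124399 210.66688041] [[ 0.46476226 -0.06382632  0.013     ]]
```

View pics/w3.png

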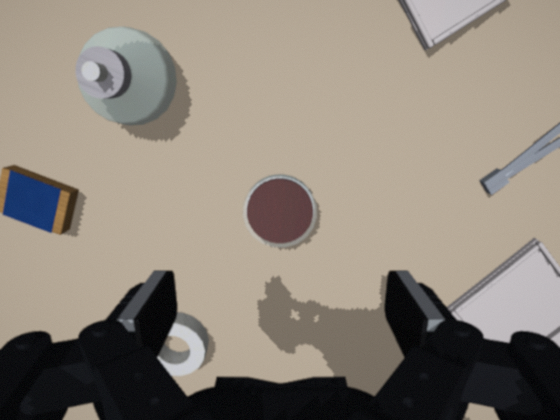

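Dish 1 is centred at (280,211), matching its prediction within 2 px. Descending to grip.

Emit:
{"fn": "apply_moves", "kwargs": {"plan": [[[0,0,0.005,-0.006,0,0.1,-1],[0,0,0.005,-0.006,0,0.18,-1],[0,0,0.005,-0.006,0,0.23,-1],[0,0,0.005,-0.006,0,0.254,-1],[0,0,0.005,-0.006,0,0.254,-1],[0,0,0.005,-0.006,0,0.254,-1],[0,0,0.005,-0.006,0,0.254,1],[0,0,0.005,-0.006,0,0.254,1],[0,0,0.005,-0.006,0,0.254,1],[0,0,0.005,-0.006,0,0.254,1],[0,0,0.005,-0.006,0,0.254,1],[0,0,0.005,-0.006,0,0.254,1]]]}}

```text
clock: 14.47
tcp_pos: [0.4634, -0.0667, -0.0009]
orientation: [2.854, 1.313, 0.001]
contact_force: [-0.3, -0.0, -0.1]
grip_width: 0.0124
```

Run:
```python
from h import *
go(.567,-.267,.15,-40.5)
```

```text
t=14.47 p [ 0.4634 -0.0667 -0.0009] jaw -40.6->-40.5 grip 0.0124 F [-0.3 -0.  -0.1]
  w [ 0.0002 -0.0001 -0.0005] s [-0.2118  0.5226 -0.3771]
```

The gripper closed to 12 mm, so it missed the dish. Looking before doing anything else.

Run:
```python
from h import *
d=grab('wrist','w4');e=grab('scene','s4')
c=cv2.resize(e['pixels'][120:290,150:420],(560,353),interpolation=cv2.INTER_CUBIC)
w=cv2.resize(d['pixels'][160:],(560,260))
cv2.imwrite('pics/c4.png',cv2.resize(np.vstack([c,w]),(540,590)))
```

```text
(no output)
```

View pics/c4.png

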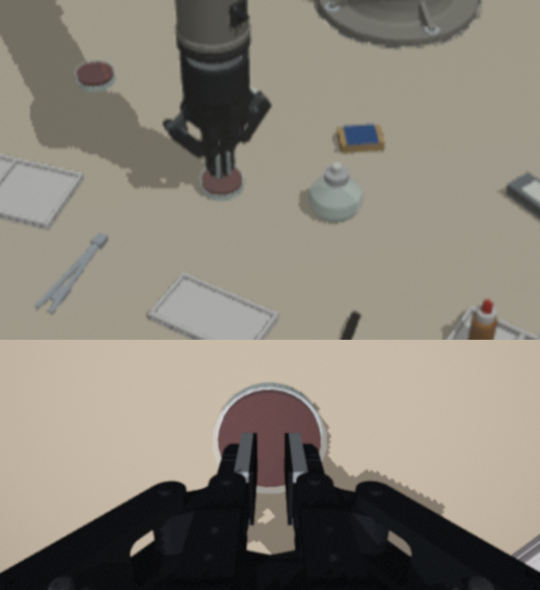

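Run:
```python
from h import *
d=load('w4');e=load('s4'); o=r.get_obs(); print(o['tcp_pos'],o['grip_width'],o['orientation'],np.round(d['pose'],3))
R=Ro.from_rotvec(o['orientation']).as_matrix()
for z in (0,-.01,-.02,-.03):
    P=np.array([o['tcp_pos']+R@np.array([x,y,z]) for x in(-.011,.011) for y in (-.006,.006)]); print(z,'wrist',np.round(w2pix(d,P)).tolist(),'scene',np.round(w2pix(e,P)).tolist())
a=cv2.resize(d['pixels'][180:340,170:390],None,fx=2.5,fy=2.5,interpolation=cv2.INTER_CUBIC)
b=cv2.resize(e['pixels'][180:225,240:300],None,fx=9.16,fy=4.4,interpolation=cv2.INTER_CUBIC)
cv2.imwrite('pics/c5.png',np.vstack([a,cv2.resize(b,(550,190))]))
```

```text
[ 0.46328296 -0.06661429 -0.00111496] 0.0001646070848186269 [2.85388155e+00 1.31317479e+00 1.54744017e-04] [[ 0.759  0.624  0.184  0.511]
 [-0.651  0.728  0.217 -0.011]
 [ 0.002 -0.285  0.959  0.163]
 [ 0.     0.     0.     1.   ]]
0 wrist [[269.0, 277.0], [292.0, 277.0], [268.0, 237.0], [293.0, 237.0]] scene [[260.0, 210.0], [256.0, 211.0], [264.0, 215.0], [260.0, 217.0]]
-0.01 wrist [[268.0, 287.0], [293.0, 287.0], [268.0, 244.0], [294.0, 244.0]] scene [[260.0, 207.0], [256.0, 208.0], [264.0, 212.0], [259.0, 214.0]]
-0.02 wrist [[267.0, 298.0], [294.0, 298.0], [267.0, 253.0], [294.0, 253.0]] scene [[260.0, 203.0], [255.0, 205.0], [264.0, 209.0], [259.0, 211.0]]
-0.03 wrist [[267.0, 310.0], [295.0, 310.0], [266.0, 263.0], [295.0, 263.0]] scene [[260.0, 200.0], [255.0, 202.0], [264.0, 206.0], [259.0, 207.0]]
```

View pics/c5.png

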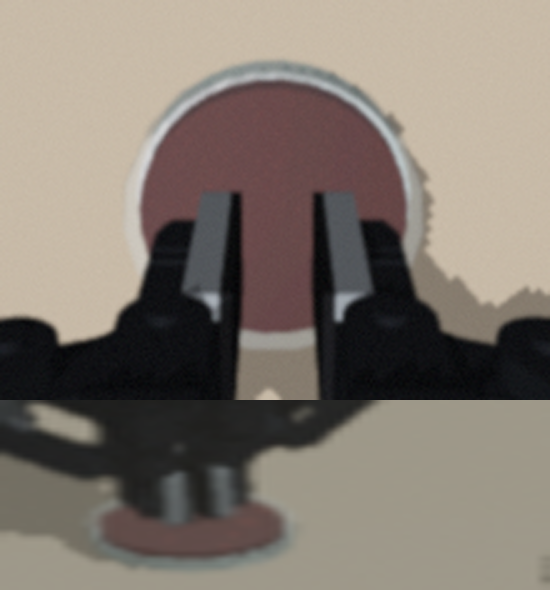

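Run:
```python
from h import *
o=r.get_obs(); print(o['grip_width'],o['clock'])
d=load('w4'); R=Ro.from_rotvec(o['orientation']).as_matrix(); p=o['tcp_pos']
for h,f in((.0062,'w4'),(.0428,'w3')):
    d=load(f)
    if f=='w3': p=np.array([.4666,-.0627,.1018]); R=Ro.from_rotvec([2.841,1.34,.004]).as_matrix()
    for z in (-.01,-.015,-.02,-.025,-.03,-.035,-.04,-.05): print(f,z,np.round(w2pix(d,np.array([p+R@np.array([.011,y,z]) for y in(-h,h)]))).tolist())
w=grab('wrist','w5'); cv2.imwrite('pics/c6.png',cv2.resize(w['pixels'][200:340,190:370],None,fx=3,fy=3,interpolation=cv2.INTER_CUBIC))
```

```text
0.0001646070848186269 14.5667
w4 -0.01 [[267.0, 244.0], [294.0, 244.0]]
w4 -0.015 [[267.0, 249.0], [295.0, 249.0]]
w4 -0.02 [[266.0, 253.0], [295.0, 253.0]]
w4 -0.025 [[266.0, 258.0], [295.0, 258.0]]
w4 -0.03 [[266.0, 263.0], [296.0, 263.0]]
w4 -0.035 [[265.0, 268.0], [296.0, 268.0]]
w4 -0.04 [[265.0, 274.0], [297.0, 274.0]]
w4 -0.05 [[263.0, 287.0], [298.0, 287.0]]
w3 -0.01 [[188.0, 244.0], [373.0, 244.0]]
w3 -0.015 [[186.0, 249.0], [376.0, 248.0]]
w3 -0.02 [[183.0, 253.0], [379.0, 253.0]]
w3 -0.025 [[180.0, 258.0], [382.0, 258.0]]
w3 -0.03 [[177.0, 263.0], [386.0, 263.0]]
w3 -0.035 [[173.0, 268.0], [389.0, 268.0]]
w3 -0.04 [[169.0, 274.0], [393.0, 274.0]]
w3 -0.05 [[161.0, 287.0], [401.0, 286.0]]
```

View pics/c6.png

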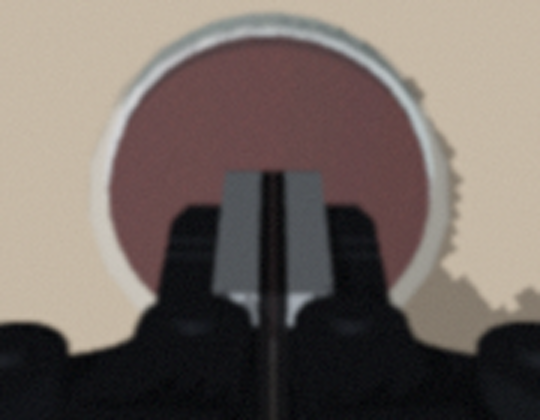

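Both views put the real finger tips about 24 mm (shut) to 37 mm (open) behind the reported TCP, so the jaws closed 6 mm above the dish. I'll use tip z ≈ TCP + 30 mm at a 55 mm opening. Opening and going 24 mm lower.

Emit:
{"fn": "apply_moves", "kwargs": {"plan": [[[0,0,0,0,0,0,-1],[0,0,0,0,0,0,-1],[0,0,0,0,0,0,-1],[0,0,0,0,0,0,-1],[0,0,0,0,0,0,-1],[0,0,0,0,0,0,-1],[0,0,0,0,0,0,-1],[0,0,0,0,0,0,-1]]]}}

```text
clock: 15.28
tcp_pos: [0.4633, -0.0666, -0.0012]
orientation: [2.854, 1.313, 0.0]
contact_force: [-0.3, 0.0, 0.4]
grip_width: 0.0855
```

Emit:
{"fn": "apply_moves", "kwargs": {"plan": [[[0,0,0,-0.004,-0.004,0.03,-1],[0,0,0,-0.004,-0.004,0.05,-1],[0,0,0,-0.004,-0.004,0.06,-1],[0,0,0,-0.004,-0.004,0.06,-1],[0,0,0,-0.004,-0.004,0.06,1],[0,0,0,-0.004,-0.004,0.06,1],[0,0,0,-0.004,-0.004,0.06,1],[0,0,0,-0.004,-0.004,0.06,1],[0,0,0,-0.004,-0.004,0.06,1],[0,0,0,-0.004,-0.004,0.06,1],[0,0,0,-0.004,-0.004,0.06,1],[0,0,0,-0.004,-0.004,0.06,1]]]}}

```text
clock: 16.28
tcp_pos: [0.4614, -0.0667, -0.0246]
orientation: [2.853, 1.313, 0.001]
contact_force: [-1.0, 0.8, 6.0]
grip_width: 0.0538
```

Gripped at 54 mm. Lifting, then a check of where the arm is.

Emit:
{"fn": "apply_moves", "kwargs": {"plan": [[[0,0,0,0,0,0,1],[0,0,0,0,0,-0.05,1],[0,0,0,0,0,-0.15,1],[0,0,0,0,0,-0.3,1],[0,0,0,0,0,-0.3,1],[0,0,0,0,0,-0.3,1],[0,0,0,0,0,-0.3,1]]]}}

```text
clock: 16.87
tcp_pos: [0.4618, -0.0671, 0.0958]
orientation: [2.852, 1.312, 0.004]
contact_force: [-0.3, -0.2, -0.8]
grip_width: 0.0536
```

Run:
```python
from h import *
go(.567,-.267,.1,-40.5)
```

```text
t=16.87 p [ 0.4618 -0.0671  0.0958] jaw -40.6->-40.5 grip 0.0536 F [-0.3 -0.2 -0.8]
  w [ 0.0009 -0.0004 -0.0006] s [-0.2082  0.5249 -0.0093]
```

Emit:
{"fn": "apply_moves", "kwargs": {"plan": [[[0,0,0,-0.04,0.1,0,1],[0,0,0,-0.208,0.525,0,1],[0,0,0,-0.208,0.525,0,1],[0,0,0,-0.208,0.525,0,1],[0,0,0,-0.208,0.525,0,1],[0,0,0,-0.208,0.525,0,1],[0,0,0,-0.208,0.525,0.1,1],[0,0,0,-0.208,0.525,0.2,1],[0,0,0,-0.208,0.525,0.2,1],[0,0,0,-0.208,0.525,0.2,1],[0,0,0,-0.208,0.525,0.2,1]]]}}

```text
clock: 17.78
tcp_pos: [0.5666, -0.266, 0.0152]
orientation: [-2.853, -1.314, 0.0]
contact_force: [-0.3, 0.0, 0.0]
grip_width: 0.0537
```

Run:
```python
from h import *
go(.567,-.267,-.02,-40.5)
d=grab('wrist','w7')
a=np.radians(94.5);u=np.array([np.cos(a),np.sin(a)]);v=np.array([u[1],-u[0]]);c=np.array([.5701,-.3108])
P=[np.r_[c+i*.09*u+j*.046*v,.010] for i,j in((1,1),(1,-1),(-1,-1),(-1,1))]+[np.r_[c+j*.046*v,.010] for j in(1,-1)]
q=w2pix(d,np.array(P)).astype(np.int32); im=d['pixels'].copy(); cv2.polylines(im,[q[:4]],True,(0,255,0),1); cv2.line(im,tuple(map(int,q[4])),tuple(map(int,q[5])),(0,255,0),1)
cv2.imwrite('pics/w7o.png',im)
```

```text
t=17.78 p [ 0.5666 -0.266   0.0152] jaw -40.5->-40.5 grip 0.0537 F [-0.3  0.   0. ]
  w [-0.0001 -0.     -0.0002] s [-0.0012  0.0023  0.0881]
```

View pics/w7o.png

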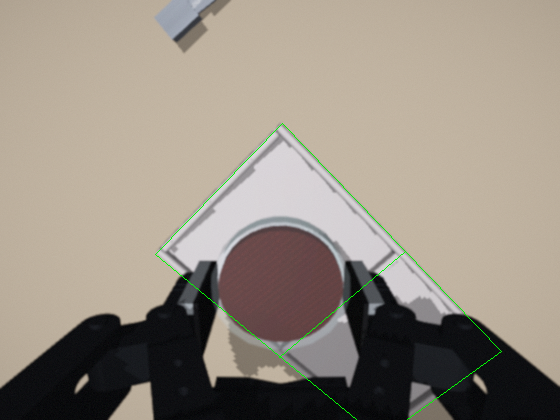

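The overlay fits the dish tray and the dish hangs level inside its bay. Lowering, partly opening, lifting.

Emit:
{"fn": "apply_moves", "kwargs": {"plan": [[[0,0,0,0,0,0.04,1],[0,0,0,0,0,0.075,1],[0,0,0,0,0,0.088,1],[0,0,0,0,0,0.088,1],[0,0,0,0,0,0.088,1],[0,0,0,0,0,0.088,-0.55],[0,0,0,0,0,0.088,-0.55],[0,0,0,0,0,0.088,-0.55],[0,0,0,0,0,0.05,-0.55],[0,0,0,0,0,-0.1,-1],[0,0,0,0,0,-0.25,-1],[0,0,0,0,0,-0.25,-1]]]}}

```text
clock: 18.83
tcp_pos: [0.5664, -0.2664, 0.117]
orientation: [2.854, 1.314, 0.001]
contact_force: [1.0, 0.4, 0.4]
grip_width: 0.0849
```

Run:
```python
from h import *
go(.340,-.310,.05,-40.5)
```

```text
t=18.83 p [ 0.5664 -0.2664  0.117 ] jaw -40.6->-40.5 grip 0.0849 F [1.  0.4 0.4]
  w [ 0.0001 -0.0001 -0.0004] s [-0.451  -0.3592  0.1673]
```

Emit:
{"fn": "apply_moves", "kwargs": {"plan": [[[0,0,0,-0.451,-0.36,0,-1],[0,0,0,-0.451,-0.36,0,-1],[0,0,0,-0.451,-0.36,0,-1],[0,0,0,-0.451,-0.36,0,-1],[0,0,0,-0.451,-0.36,0,-1],[0,0,0,-0.451,-0.36,0.05,-1],[0,0,0,-0.451,-0.36,0.1,-1],[0,0,0,-0.451,-0.36,0.1,-1],[0,0,0,-0.451,-0.36,0.1,-1],[0,0,0,-0.451,-0.36,0.1,-1]]]}}

```text
clock: 19.67
tcp_pos: [0.3413, -0.3099, 0.0757]
orientation: [2.852, 1.315, 0.002]
contact_force: [-0.1, 0.3, -0.2]
grip_width: 0.0854
```

Run:
```python
from h import *
d=grab('wrist','w8'); s=d['pixels'].astype(int)
m=((s[...,1]<0.75*s[...,2])&(s[...,2]>50)).astype(np.uint8)
k,l,st,ce=cv2.connectedComponentsWithStats(m)
for i in range(1,k):
    if st[i,4]>300: print(st[i],ce[i],pix2w(d,ce[i],.013))
go(.340,-.310,-.025,-40.5)
```

```text
[ 243  185   71   69 3853] [278.10355567 218.78743836] [[ 0.34007753 -0.30889628  0.013     ]]
t=19.72 p [ 0.3415 -0.31    0.0759] jaw -40.5->-40.5 grip 0.0857 F [ 1.5  0.7 -0.6]
  w [ 0.0007 -0.0002  0.0001] s [-0.0026 -0.0035  0.2521]
```

Dish 2 measures (0.340, −0.309) from the wrist, matching the top view.

Emit:
{"fn": "apply_moves", "kwargs": {"plan": [[[0,0,0,-0.002,-0.003,0.1,-1],[0,0,0,-0.002,-0.003,0.18,-1],[0,0,0,-0.002,-0.003,0.23,-1],[0,0,0,-0.002,-0.003,0.252,-1],[0,0,0,-0.002,-0.003,0.252,-1],[0,0,0,-0.002,-0.003,0.252,-1],[0,0,0,-0.002,-0.003,0.252,1],[0,0,0,-0.002,-0.003,0.252,1],[0,0,0,-0.002,-0.003,0.252,1],[0,0,0,-0.002,-0.003,0.252,1],[0,0,0,-0.002,-0.003,0.252,1],[0,0,0,-0.002,-0.003,0.252,1]]]}}

```text
clock: 20.72
tcp_pos: [0.3391, -0.3104, -0.0246]
orientation: [2.852, 1.312, 0.001]
contact_force: [-1.1, -0.0, 8.2]
grip_width: 0.0538
```

Emit:
{"fn": "apply_moves", "kwargs": {"plan": [[[0,0,0,0,0,0,1],[0,0,0,0,0,0,1],[0,0,0,0,0,-0.05,1],[0,0,0,0,0,-0.15,1],[0,0,0,0,0,-0.3,1],[0,0,0,0,0,-0.3,1],[0,0,0,0,0,-0.3,1],[0,0,0,0,0,-0.3,1]]]}}

```text
clock: 21.38
tcp_pos: [0.3388, -0.3106, 0.0955]
orientation: [2.851, 1.311, 0.002]
contact_force: [-0.1, 0.0, -1.0]
grip_width: 0.0535
```

Run:
```python
from h import *
go(.574,-.355,.1,-40.5)
```

```text
t=21.38 p [ 0.3388 -0.3106  0.0955] jaw -40.6->-40.5 grip 0.0535 F [-0.1  0.  -1. ]
  w [ 0.0012  0.0001 -0.0006] s [ 0.2984  0.5186 -0.0093]
```

Emit:
{"fn": "apply_moves", "kwargs": {"plan": [[[0,0,0,0.06,0.1,0,1],[0,0,0,0.298,0.519,0,1],[0,0,0,0.298,0.519,0,1],[0,0,0,0.298,0.519,0,1],[0,0,0,0.298,0.519,0,1],[0,0,0,0.298,0.519,0,1],[0,0,0,0.298,0.519,0,1],[0,0,0,0.298,0.519,0.1,1],[0,0,0,0.298,0.519,0.2,1],[0,0,0,0.298,0.519,0.2,1],[0,0,0,0.298,0.519,0.2,1],[0,0,0,0.298,0.519,0.2,1]]]}}

```text
clock: 22.38
tcp_pos: [0.5736, -0.3543, 0.0147]
orientation: [2.854, 1.313, 0.0]
contact_force: [-0.0, -0.4, 0.6]
grip_width: 0.0538
```

Run:
```python
from h import *
go(.574,-.355,-.02,-40.5)
```

```text
t=22.38 p [ 0.5736 -0.3543  0.0147] jaw -40.6->-40.5 grip 0.0538 F [-0.  -0.4  0.6]
  w [ 0.     -0.     -0.0004] s [-0.0008  0.0018  0.0868]
```

Emit:
{"fn": "apply_moves", "kwargs": {"plan": [[[0,0,0,0,0,0.04,1],[0,0,0,0,0,0.075,1],[0,0,0,0,0,0.087,1],[0,0,0,0,0,0.087,1],[0,0,0,0,0,0.087,1],[0,0,0,0,0,0.087,-0.55],[0,0,0,0,0,0.087,-0.55],[0,0,0,0,0,0.087,-0.55],[0,0,0,0,0,0.05,-0.55],[0,0,0,0,0,-0.1,-1],[0,0,0,0,0,-0.25,-1],[0,0,0,0,0,-0.25,-1]]]}}

```text
clock: 23.38
tcp_pos: [0.5738, -0.3542, 0.1174]
orientation: [2.853, 1.313, 0.002]
contact_force: [1.4, -0.2, 1.1]
grip_width: 0.0855
```

Run:
```python
from h import *
d=grab('top','top2'); grab('scene','s2')
c=cv2.resize(d['pixels'][130:300,100:450],None,fx=2.28,fy=2.28,interpolation=cv2.INTER_CUBIC)
cv2.imwrite('pics/t2c.png',cv2.convertScaleAbs(c,alpha=1.5))
go(.354,.291,.12,-29.7)
```

```text
t=23.48 p [ 0.5782 -0.3563  0.1231] jaw -40.6->-29.7 grip 0.0852 F [ 0.2 -0.9  1. ]
  w [ 0.0043 -0.0006 -0.0605] s [ 0.8641 -1.4785 -0.0093]
```

View pics/t2c.png

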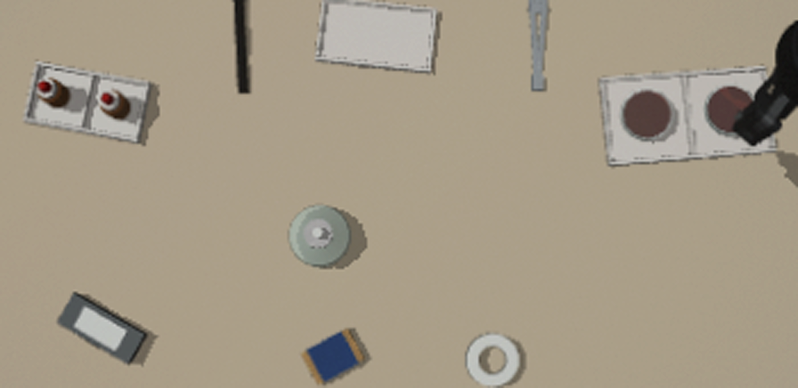

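All four placed objects stand correctly in their bays (bottles at (52,92), (113,103); dishes at (648,114), (730,108)), and the lamp is untouched. Slide box next.

Run:
```python
from h import *
go(.54,0,.12,-29.7)
```

```text
t=23.48 p [ 0.5782 -0.3563  0.1231] jaw -40.6->-29.7 grip 0.0852 F [ 0.2 -0.9  1. ]
  w [ 0.0043 -0.0006 -0.0605] s [ 0.6142 -0.6521  0.001 ]
```

Emit:
{"fn": "apply_moves", "kwargs": {"plan": [[[0,0,-0.06,0.615,-0.65,0,-1],[0,0,-0.06,0.615,-0.65,0,-1],[0,0,-0.06,0.615,-0.65,0,-1],[0,0,-0.06,0.615,-0.65,0,-1],[0,0,-0.06,0.615,-0.65,0,-1],[0,0,-0.06,0.615,-0.65,0,-1],[0,0,-0.06,0.615,-0.65,0,-1],[0,0,-0.06,0.615,-0.65,0,-1],[0,0,-0.06,0.615,-0.65,0,-1],[0,0,-0.06,0.615,-0.65,0,-1]]]}}

```text
clock: 24.32
tcp_pos: [0.5354, 0.0094, 0.1152]
orientation: [-2.708, -1.588, -0.004]
contact_force: [0.3, 0.1, -0.3]
grip_width: 0.0855
```

Run:
```python
from h import *
go(.354,.291,.1,-29.7)
```

```text
t=24.32 p [0.5354 0.0094 0.1152] jaw -29.2->-29.7 grip 0.0855 F [ 0.3  0.1 -0.3]
  w [-0.0001 -0.001   0.0027] s [ 0.393  -0.7393  0.0396]
```

Emit:
{"fn": "apply_moves", "kwargs": {"plan": [[[0,0,0.003,0.393,-0.74,0,-1],[0,0,0.003,0.393,-0.74,0,-1],[0,0,0.003,0.393,-0.74,0,-1],[0,0,0.003,0.393,-0.74,0,-1],[0,0,0.003,0.393,-0.74,0,-1],[0,0,0.003,0.393,-0.74,0,-1],[0,0,0.003,0.393,-0.74,0,-1],[0,0,0.003,0.393,-0.74,0,-1],[0,0,0.003,0.393,-0.74,0.04,-1],[0,0,0.003,0.393,-0.74,0.1,-1],[0,0,0.003,0.393,-0.74,0.1,-1],[0,0,0.003,0.393,-0.74,0.1,-1]]]}}

```text
clock: 25.32
tcp_pos: [0.3568, 0.2842, 0.0738]
orientation: [2.724, 1.563, -0.004]
contact_force: [0.1, -0.5, 0.0]
grip_width: 0.0855
```

Run:
```python
from h import *
go(.354,.291,-.021,-29.7)
d=grab('wrist','w9'); s=d['pixels'].astype(int)
def R2(c,a,w,h,z):
    a=np.radians(a);u=np.array([np.cos(a),np.sin(a)]);v=np.array([u[1],-u[0]])
    return np.array([np.r_[c+i*h/2*u+j*w/2*v,z] for i,j in((1,1),(1,-1),(-1,-1),(-1,1))])
im=d['pixels'].copy(); cv2.polylines(im,[w2pix(d,R2(np.array([.354,.291]),60.3,.035,.085,.018)).astype(np.int32)],True,(0,255,0),1)
cv2.imwrite('pics/w9o.png',im)
```

```text
t=25.32 p [0.3568 0.2842 0.0738] jaw -30.3->-29.7 grip 0.0855 F [ 0.1 -0.5  0. ]
  w [-0.0002  0.0008 -0.0035] s [ 0.0118 -0.0144  0.2369]
```

View pics/w9o.png

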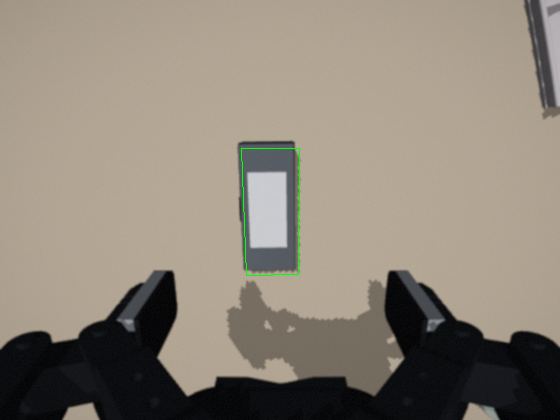

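The box overlay matches within 4 px, about 2.5 mm further along its length, so I'm correcting for that.

Emit:
{"fn": "apply_moves", "kwargs": {"plan": [[[0,0,-0.003,0.018,-0.017,0.08,-1],[0,0,-0.003,0.018,-0.017,0.16,-1],[0,0,-0.003,0.018,-0.017,0.21,-1],[0,0,-0.003,0.018,-0.017,0.237,-1],[0,0,-0.003,0.018,-0.017,0.237,-1],[0,0,-0.003,0.018,-0.017,0.237,-1],[0,0,-0.003,0.018,-0.017,0.237,1],[0,0,-0.003,0.018,-0.017,0.237,1],[0,0,-0.003,0.018,-0.017,0.237,1],[0,0,-0.003,0.018,-0.017,0.237,1],[0,0,-0.003,0.018,-0.017,0.237,1],[0,0,-0.003,0.018,-0.017,0.237,1]]], "force": 40}}

```text
clock: 26.37
tcp_pos: [0.3554, 0.2951, -0.0199]
orientation: [2.718, 1.576, 0.002]
contact_force: [-0.4, -0.9, 8.3]
grip_width: 0.0342
```

Emit:
{"fn": "apply_moves", "kwargs": {"plan": [[[0,0,0,0,0,0,1],[0,0,0,0,0,0,1],[0,0,0,0,0,-0.05,1],[0,0,0,0,0,-0.15,1],[0,0,0,0,0,-0.32,1],[0,0,0,0,0,-0.32,1],[0,0,0,0,0,-0.32,1],[0,0,0,0,0,-0.32,1]]]}}

```text
clock: 27.03
tcp_pos: [0.356, 0.2954, 0.1088]
orientation: [2.718, 1.575, 0.006]
contact_force: [-1.2, 0.7, -0.8]
grip_width: 0.034
```

Run:
```python
from h import *
go(.5,.16,.1,-18); go(.654,.014,.1,-6.5)
```

```text
t=27.03 p [0.356  0.2954 0.1088] jaw -29.8->-18.0 grip 0.0340 F [-1.2  0.7 -0.8]
  w [ 0.0008 -0.001  -0.0656] s [-0.1147  0.4806  0.0227]
t=27.03 p [0.356  0.2954 0.1088] jaw -29.8->-6.5 grip 0.0340 F [-1.2  0.7 -0.8]
  w [ 0.0009 -0.0009 -0.1295] s [-0.24    0.9961  0.0234]
```

Emit:
{"fn": "apply_moves", "kwargs": {"plan": [[[0,0,-0.13,-0.03,0.1,0,1],[0,0,-0.13,-0.24,0.995,0,1],[0,0,-0.13,-0.24,0.995,0,1],[0,0,-0.13,-0.24,0.995,0,1],[0,0,-0.13,-0.24,0.995,0,1],[0,0,-0.13,-0.24,0.995,0,1],[0,0,-0.13,-0.24,0.995,0,1],[0,0,-0.13,-0.24,0.995,0,1],[0,0,-0.13,-0.24,0.995,0,1],[0,0,-0.13,-0.24,0.995,0,1],[0,0,-0.13,-0.24,0.995,0,1],[0,0,-0.13,-0.24,0.995,0,1]]]}}

```text
clock: 28.03
tcp_pos: [0.6532, 0.0098, 0.1045]
orientation: [-2.347, -2.087, 0.005]
contact_force: [0.1, -0.0, -1.3]
grip_width: 0.0342
```

Emit:
{"fn": "apply_moves", "kwargs": {"plan": [[[0,0,0,0,0,0.05,1],[0,0,0,0,0,0.15,1],[0,0,0,0,0,0.2,1],[0,0,0,0,0,0.2,1],[0,0,0,0,0,0.2,1]]]}}

```text
clock: 28.45
tcp_pos: [0.6504, 0.0151, 0.0255]
orientation: [-2.337, -2.095, 0.005]
contact_force: [-0.2, 0.7, 0.1]
grip_width: 0.034
```

Run:
```python
from h import *
go(.654,.014,-.015,-6.5)
d=grab('wrist','w10')
def R2(c,a,w,h,z):
    a=np.radians(a);u=np.array([np.cos(a),np.sin(a)]);v=np.array([u[1],-u[0]])
    return np.array([np.r_[c+i*h/2*u+j*w/2*v,z] for i,j in((1,1),(1,-1),(-1,-1),(-1,1))])
im=d['pixels'].copy(); cv2.polylines(im,[w2pix(d,R2(np.array([.6546,.0141]),83.5,.068,.120,.010)).astype(np.int32)],True,(0,255,0),1)
cv2.imwrite('pics/w10o.png',im)
```

```text
t=28.45 p [0.6504 0.0151 0.0255] jaw -6.3->-6.5 grip 0.0340 F [-0.2  0.7  0.1]
  w [-0.0014  0.0001  0.0013] s [-0.0017  0.0096  0.1012]
```

View pics/w10o.png

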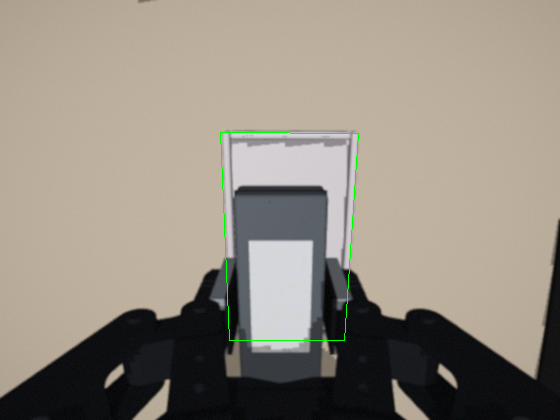

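The tray overlay fits within 2 px and the box hangs aligned over it. Lowering and releasing.

Emit:
{"fn": "apply_moves", "kwargs": {"plan": [[[0,0,0,0,0.009,0.03,1],[0,0,0,0,0.009,0.07,1],[0,0,0,0,0.009,0.095,1],[0,0,0,0,0.009,0.101,1],[0,0,0,0,0.009,0.101,1],[0,0,0,0,0.009,0.101,1],[0,0,0,0,0.009,0.101,0],[0,0,0,0,0.009,0.101,0],[0,0,0,0,0.009,0.101,-0.3],[0,0,0,0,0.009,0.05,-1],[0,0,0,0,0.009,-0.1,-1],[0,0,0,0,0.009,-0.25,-1]]]}}

```text
clock: 29.5
tcp_pos: [0.6548, 0.0134, 0.0905]
orientation: [-2.339, -2.093, 0.004]
contact_force: [1.3, 1.3, 0.7]
grip_width: 0.0851
```

Emit:
{"fn": "apply_moves", "kwargs": {"plan": [[[0,0,0,0,0.6,-0.3,-1],[0,0,0,0,0.6,-0.3,-1],[0,0,0,0,0.6,-0.3,-1],[0,0,0,0,0.6,-0.3,-1],[0,0,0,0,0.6,-0.3,-1],[0,0,0,0,0.6,-0.3,-1],[0,0,0,0,0.6,-0.3,-1],[0,0,0,0,0.6,-0.3,-1],[0,0,0,0,0.6,-0.3,-1]]]}}

```text
clock: 30.25
tcp_pos: [0.8953, -0.0127, 0.2101]
orientation: [-2.342, -2.094, -0.001]
contact_force: [-0.3, 0.4, -0.4]
grip_width: 0.0855
```

Run:
```python
from h import *
d=grab('top','top3'); e=grab('scene','s3')
c=cv2.resize(d['pixels'][120:300,100:450],(700,360),interpolation=cv2.INTER_CUBIC)
s=cv2.resize(e['pixels'][130:330,80:460],(450,237),interpolation=cv2.INTER_CUBIC); s=cv2.copyMakeBorder(s,0,0,0,250,0)
cv2.imwrite('pics/fin.png',cv2.convertScaleAbs(np.vstack([c,s]),alpha=1.4)); print(r.get_obs()['clock'],r.get_obs()['tcp_pos'],r.get_obs()['grip_width'])
```

```text
30.35 [ 0.89385861 -0.01278009  0.20980139] 0.08567215923697695
```

View pics/fin.png

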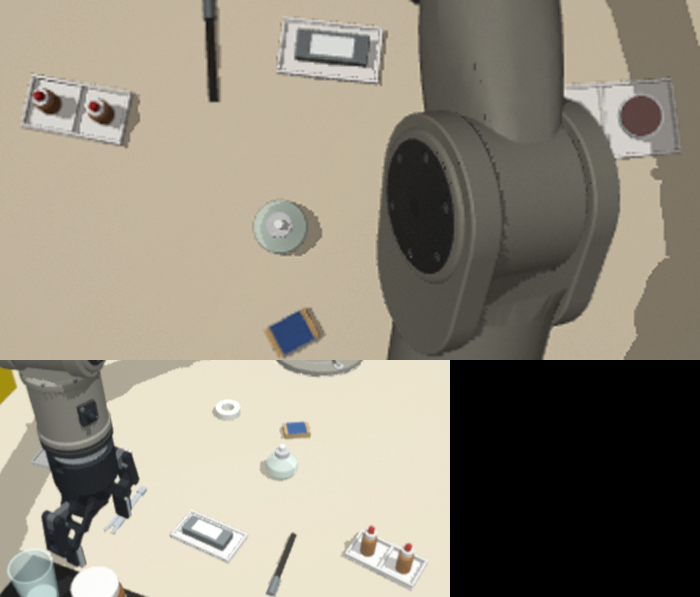

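The box lies flat in its tray at (332,47), the bottles stand in their bays, the second dish is in place, the lamp hasn't moved, and the gripper is clear of everything. Handing in.

```bash
python3 -c "
from h import *
print(np.abs(r.get_obs()['qvel']).max()); print(r.hand_in())"
```

```text
0.016886130146969956
the job is handed in; nothing more can be done
None
```

The bench is tidied and the job is handed in, at about 30 s of the 134 s allowed. The bottles went first, then the dishes, then the slide box. `hand_in` gives no verdict.

- **Final pictures:** both bottles stand upright, one in each bay, and the slide box lies flat inside its tray. The spirit lamp appears unmoved. The gripper is open and touching nothing.
- **Dishes:** the arm hid one dish in the last picture. I last saw both lying flat, one in each bay, just after the second was placed, and no move went near them after that.
- **Missed grasp:** the first try at a dish closed about 6 mm above it. The images showed the finger tips sit about 24 mm farther back than the stated tool point. I corrected for this and regripped without disturbing the dish.
- **Bottle grip:** because of that offset, both bottles had been held higher than planned, near the shoulder, and the gripper read about 23.5 mm instead of 26 mm. They still set down upright.
- **Forces:** the readings at the end of each move never exceeded about 10 N.
- **Picture budget:** I viewed 14 pictures, the full budget.

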